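# Park the pepper mill in its display bay under the canopy

## Robot

A 7-joint arm with a two-finger parallel gripper is mounted at the origin on the work surface; the furniture and walls round the work are solid. World frame = base frame: x ahead of the robot, y to its left, z up, the work surface at z = 0. Lengths are in m, angles in rad, forces in N, time in s.
With the tool pointing down it reaches from about 0.4 to 0.9 m from the base axis. Payload 5.5 kg.
Tool frame: the origin (TCP) lies on the centre line of the jaws, within the pads' length; the fingertips stand 19 mm ahead of it and the grasp point (between the pads) is the TCP; z points along the fingers, y is the direction in which the jaws open and shut (so a half turn about z gives the same grasp; the last joint's range is limited). The gripper opens to 85 mm and grips with 20 to 120 N. Pads are 22 mm wide; open, the fingers measure 114 mm over their backs; the gripper's body (76 mm by 85 mm) begins 54 mm behind the grasp point. The pads swing forward as they close: fully open they stand 13 mm farther back than shut.
Start: joints at [-0.923, 0.501, -0.427, 1.55, 0.221, 1.138, -0.21], TCP at [0.244, 0.602, 0.25] pointing down, gripper open.
Joint ranges: [-2.88, 2.88], [-0.31, 2.03], [-1.54, 1.56], [0.2, 2.42], [-1.41, 4.55], [0.19, 2.02], [-2.57, 2.57]. Speed limits (rad/s): [2.57, 2.57, 3.14, 3.14, 3.14, 3.14, 3.14].

## Interface

Orientations are given as a unit quaternion [x, y, z, w].
In Python, from cell import robot gives the robot as it stands. Calls block until the motion is done:
- robot.move_ptp(position, orientation): joint-space move of the TCP to a pose.
- robot.movel(position, frame=None, max_speed=0.15): straight line of the TCP; frame=None keeps the orientation; max_speed is the mean speed in m/s.
- robot.set_joints(angles): joint-space move.
- robot.set_gripper(opening, force=None): opening from 0.0 (shut) to 1.0 (fully open); force is the grip in N (None keeps the last); returns when the fingers have stopped.
- robot.hold(seconds).
- robot.solve_ik(position, orientation): joint angles nearest the present ones, or None.
- robot.sense(): the state.
- robot.get_image(name): name is "side" or "top" or "wrist"; returns a dict with "frame" (420x560x3 uint8, red, green, blue), "fx", "fy", "cx", "cy" (pixels), "extrinsics" (4x4, takes a point from camera to world coordinates); the wrist camera has in their place "hand_eye" (4x4, takes a point from camera to tool coordinates, whose origin is the TCP and whose axes are the flange's). Camera axes: x right, y down, z forward; pixel columns grow to the right and rows downward; lengths in m; the calibration is good to about 2 mm. A picture is of the moment at which its call begins: read the wrist's pose just before it. There is no depth.
A pose or a line that the arm cannot do raises robot.IKError and nothing moves.
- robot.finish_job(): hands the job in, once; it reports no verdict.
The state is a dict: "time": time; "q": joint angles; "joint_vel": joint speeds; "tau": joint torques, N m; "tcp_pos": TCP position; "tcp_rot": TCP orientation; "ft_force": force on the tool from outside, world axes, zero at the start; "wrist_torque": the same for the moment, N m; "grip_width": opening from 0.0 (shut) to 1.0 (fully open).
Only numpy, scipy, OpenCV 4.12 (cv2) and the standard library are available. Lean on these libraries where they do the work, as an engineer would, in place of code of your own. Each camera call takes 0.05 s, during which the arm holds its last target. There are 200 camera calls.

## Task

Put the wooden pepper mill that stands in front of the small display stand back into its bay: take it upright through the entry gap between the fences, in under the canopy, then sideways behind the front lip until you feel it touch the red-faced end stop. The end stop is set by hand and only held by friction, so meet it gently and do not shift it. Leave the mill standing upright on the stand's base, against the stop, and leave the other things on the table alone.

Things in the scene. Friction and masses are not known exactly. Their poses are not given: they have to be found in the camera images.
- mill: turned wooden pepper mill, 163 mm tall, standing loose on the table before the stand; round: foot 56 mm in diameter up to 60 mm high, waist about 50 mm in diameter from 60 to 112 mm, head about 52 mm in diameter up to 152 mm and a small metal button on top; 0.26 kg. Nothing on it turns. Origin: centre of its underside, z up along its axis.
- stand: fixed display stand, pale wood with aluminium fences, 180 (x) by 260 (y) by 212 mm. Origin: centre of its underside; x to the back, away from the open front, y left seen from the front, z up. Floor (base plate) at z 4 mm. Fences 5 mm thick, tops at z 53 mm, bound an L-shaped lane 68 mm wide: entry arm, then cross arm (the bay) towards +y. Measures at the points entry, corner, bay, canopy_edge.
- entry (a point): middle of the open mouth of the entry arm, on the floor (stand x -80, y -55, z 4 mm); axes as the stand's. The arm runs along x; its fences' inner faces are at stand y -89 (x -80 to 34) and y -21 mm (x -80 to -34, ending at the front lip)
- corner (a point): where the two centre lines of the lane cross, on the floor, under the canopy (stand x 0, y -55, z 4 mm); axes as the stand's
- bay (a point): on the bay's centre line, on the floor (stand x 0, y 20, z 4 mm); axes as the stand's. The bay runs along y; inner faces at stand x -34 (front lip, y -21 to 125) and x +34 mm (back fence, y -94 to 125); the end stop closes it towards +y
- canopy_edge (a point): middle of the canopy's front edge, at its underside (stand x -12, y 0, z 198 mm). The flat canopy covers stand x -12 to 90 mm over the full width, 14 mm thick, carried by a back panel (x 76 to 90) and two thin braces behind x 30 at y -110 and 110 mm; sides open. It is too low to lift the mill over the fences, and it keeps out a tool that points straight down
- stop_face (a point): middle of the red face of the end stop that the mill's foot shall touch; stand x 0, z 24 mm, y 50 to 80 mm as set by hand; it looks to the stand's -y; axes as the stand's. The stop is a block 56 mm wide, 20 thick, z 5 to 41 mm, thumb screw to 48 mm; about 15 N would push it away along +y. When the mill touches, its axis is 28 mm from the face
- canister: white round canister with a wooden lid, 87 mm in diameter, 110 mm tall, beside the stand; leave alone. Origin: centre of underside
- side_plate: small glass plate with a gold rim, 167 mm in diameter, 21 mm high; leave alone. Origin: centre of underside
- spoon: gilt-handled spoon 193 mm long lying along its x; leave alone. Origin: centre of underside
- fork: gilt-handled fork 183 mm long lying along its x; leave alone. Origin: centre of underside
- end_stop: the same end stop as a body (origin on the base's underside below its red face, axes as the stand's); it slides only along the stand's y
Mind the look-alikes: they are no part of the job. What is meant by the mill is not turquoise, and is the smaller of those in its own colour.

How it is judged:
By the outcome, as a careful person would: the job done as asked, in the order asked, and still so for the second after the job is handed in, with the robot touching nothing.
It also fails if it takes over 42 s, if anything falls off the work surface, if the arm or the gripper's body presses on something with over 40 N, if the wrist force passes 120 N, or if a joint passes its speed limit or range.

## Working session

There is one attempt and no reset: what is moved stays moved. The work goes in short steps, each a Python script; the robot and the scene stay as the last script left them, time stands still between calls to the robot, and variables do not carry over. Pictures are saved under pics/ and viewed, about 8 in all and at most 12, crops included, and the job is handed in when it is done.

```bash
ls; mkdir -p pics; python3 - <<'E'
from cell import robot
import cv2,numpy as np
s=robot.sense();print(s['time'],s['tcp_pos'],s['tcp_rot'],s['grip_width'])
for n in ['side','top','wrist']:
    im=robot.get_image(n);cv2.imwrite(f'pics/{n}0.png',im['frame'][...,::-1])
    print(n,im['fx'],im['fy'],im['cx'],im['cy'],np.round(im.get('extrinsics',im.get('hand_eye')),4).tolist())
E
```

```text
pics
0.0 [0.24378283 0.60183363 0.24926768] [ 1.91174570e-01  9.81555562e-01 -9.58546509e-04 -2.07468337e-04] 1.002998152562905
side 424.5477684414997 424.5477684414997 274.7268519833367 216.39160810953356 [[0.8904, -0.2674, 0.3683, 0.0808], [-0.4546, -0.5616, 0.6913, -0.7648], [0.022, -0.783, -0.6217, 0.8458], [0.0, 0.0, 0.0, 1.0]]
top 434.1914281564343 434.1914281564343 278.29408382921827 212.00604736500682 [[-0.0082, -0.9982, 0.0586, 0.4197], [-0.9999, 0.0089, 0.0118, -0.0149], [-0.0123, -0.0585, -0.9982, 1.3238], [0.0, 0.0, 0.0, 1.0]]
wrist 342.46086088661826 342.46086088661826 277.81448789793484 208.9014676906236 [[-0.0, -0.9451, -0.3266, 0.0849], [1.0, -0.0007, 0.002, -0.0007], [-0.0021, -0.3266, 0.9451, -0.1232], [0.0, 0.0, 0.0, 1.0]]
```

View pics/side0.png

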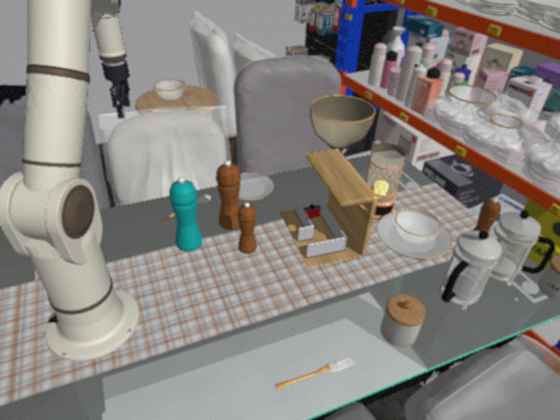

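View pics/top0.png

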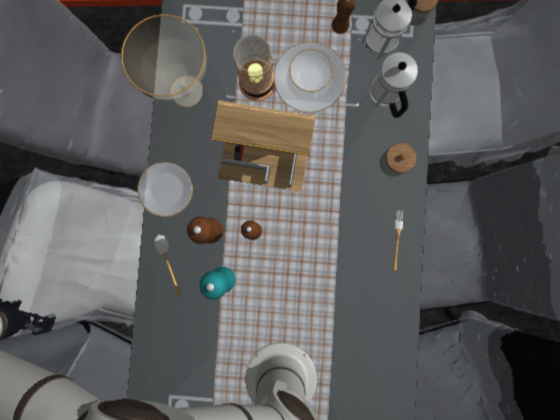

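```bash
python3 - <<'E'
import cv2,numpy as np
t=cv2.imread('pics/top0.png')[90:250,180:340];s=cv2.imread('pics/side0.png')[140:280,220:390]
t=cv2.resize(t,(400,400),interpolation=cv2.INTER_CUBIC) # x2.5
cv2.imwrite('pics/c1.png',cv2.resize(t,(600,600)))
cv2.imwrite('pics/c2.png',cv2.resize(s,None,fx=4,fy=4,interpolation=cv2.INTER_CUBIC))
E
```

```text
(no output)
```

View pics/c1.png

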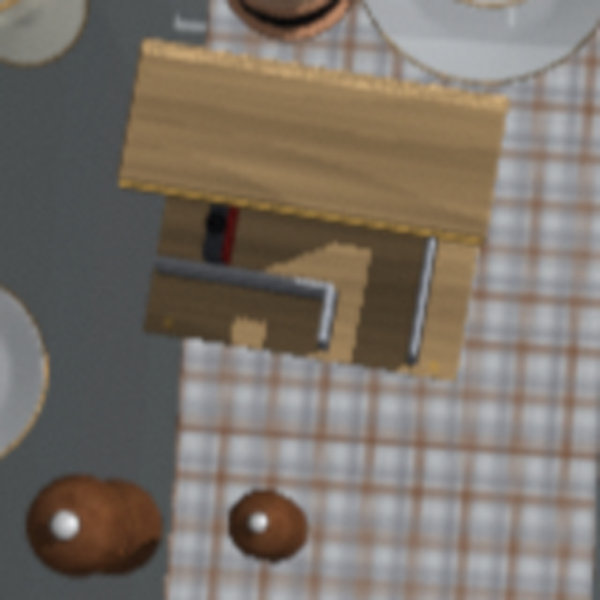

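View pics/c2.png

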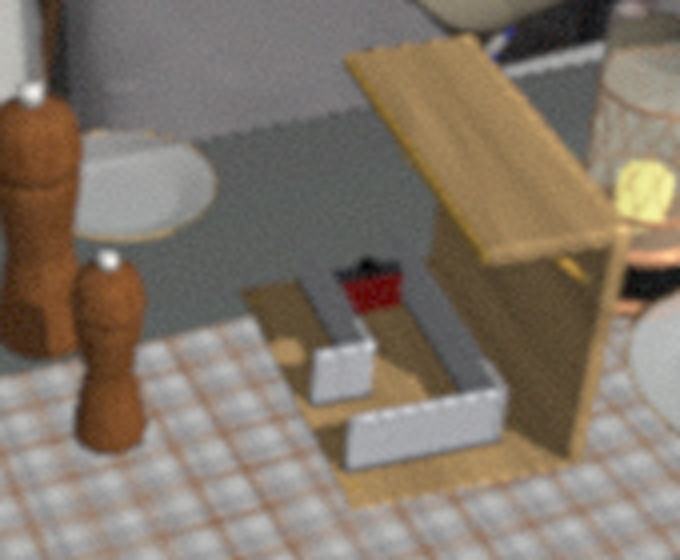

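```bash
cat > h.py <<'E'
import numpy as np
from scipy.optimize import least_squares
from scipy.spatial.transform import Rotation as R
C={'side':(424.548,274.727,216.392,[[0.8904,-0.2674,0.3683,0.0808],[-0.4546,-0.5616,0.6913,-0.7648],[0.022,-0.783,-0.6217,0.8458],[0,0,0,1]]),
'top':(434.191,278.294,212.006,[[-0.0082,-0.9982,0.0586,0.4197],[-0.9999,0.0089,0.0118,-0.0149],[-0.0123,-0.0585,-0.9982,1.3238],[0,0,0,1]])}
def proj(c,P):
    f,cx,cy,E=C[c];p=(np.c_[P,np.ones(len(P))]@np.linalg.inv(np.array(E)).T)
    return np.c_[f*p[:,0]/p[:,2]+cx,f*p[:,1]/p[:,2]+cy]
def up(c,px): # crop px -> image px
    px=np.array(px,float)
    return (px+.5)/3.75-.5+[180,90] if c=='top' else (px+.5)/4-.5+[220,140]
def stand(v,P):
    c,s=np.cos(v[2]),np.sin(v[2]);P=np.array(P,float)/1000
    return np.c_[v[0]+c*P[:,0]-s*P[:,1],v[1]+s*P[:,0]+c*P[:,1],P[:,2]]
def ray(c,px,z):
    f,cx,cy,E=C[c];E=np.array(E);d=E[:3,:3]@[(px[0]-cx)/f,(px[1]-cy)/f,1];return E[:3,3]+d*(z-E[2,3])/d[2]
E
python3 - <<'E'
from h import *
obs={'top':[((-90,-130,4),(457,380)),((-90,130,4),(145,330)),((-12,130,212),(119,186)),((-12,-130,212),(481,243)),((90,130,212),(143,40)),((90,-130,212),(508,97)),((-80,-91.5,53),(411,361)),((-34,-21,53),(336,283)),((-80,-18.5,53),(323,347))],
'side':[((-90,-130,4),(350,503)),((-90,130,4),(243,290)),((-12,130,212),(345,62)),((-12,-130,198),(488,262)),((90,-130,212),(625,230)),((90,130,212),(472,37)),((-80,-94,53),(348,420))]}
def res(v,cs=('top','side')): return np.concatenate([(proj(c,stand(v,[o[0] for o in obs[c]]))-up(c,[o[1] for o in obs[c]])).ravel() for c in cs])
for cs in (('top',),('side',),('top','side')):
    r=least_squares(res,[.63,0,-.15],args=(cs,),loss='soft_l1');print(cs,r.x,np.round(res(r.x,cs).reshape(-1,2),1).tolist())
v=r.x
for z in (41,):
  for p in((234,208),(226,263)):
    w=ray('top',up('top',[p])[0],.041)-[v[0],v[1],0];c,s=np.cos(v[2]),np.sin(v[2]);print('stop stand',c*w[0]+s*w[1],-s*w[0]+c*w[1])
print('mill',ray('top',up('top',[(258,522)])[0],.162),ray('side',up('side',[(109,260)])[0],.162))
E
python3 - <<'E'
from cell import robot
import numpy as np
from scipy.spatial.transform import Rotation as R
s=robot.sense();print(R.from_quat(s['tcp_rot']).as_matrix().round(2))
# tool z = forward-down tilt a, yaw ps; x tool = up (camera up) or flipped
for ps in (-.15,0,.3,.6):
 for a in (20,30,40,50):
  for fl in (0,1):
    a_=np.radians(a);z=np.array([np.cos(a_)*np.cos(ps),np.cos(a_)*np.sin(ps),-np.sin(a_)])
    y=np.array([-np.sin(ps),np.cos(ps),0])*(1 if fl else -1);x=np.cross(y,z)
    q=R.from_matrix(np.c_[x,y,z]).as_quat()
    out=[robot.solve_ik([px,py,.1],q) for px,py in((.38,.07),(.45,.0),(.53,-.04),(.53,.05))]
    print(ps,a,fl,'xz',x[2].round(2),[o is not None for o in out])
E
```

```text
('top',) [ 0.66770666  0.04204006 -0.16970474] [[0.1, 1.2], [-0.5, 1.1], [-0.7, -0.8], [1.8, -0.3], [-0.5, -0.0], [0.7, 0.2], [0.7, -0.8], [-0.5, 0.9], [-0.4, -1.0]]
('side',) [ 0.66914006  0.04348402 -0.18112522] [[-0.4, 1.5], [-1.2, -0.6], [0.3, -3.0], [-0.8, 1.8], [2.1, -0.7], [0.2, -1.0], [0.3, 0.1]]
('top', 'side') [ 0.6680597   0.04217994 -0.1749384 ] [[-0.1, 1.3], [-0.7, 0.7], [-0.7, -1.2], [1.7, -0.2], [-0.3, -0.4], [0.8, 0.4], [0.4, -0.8], [-0.6, 0.8], [-0.5, -1.1], [-0.1, 2.0], [-1.5, -0.1], [-0.0, -2.7], [-0.5, 2.1], [2.2, -0.5], [-0.2, -0.7], [0.4, 0.6]]
stop stand 0.016561363072006362 0.06879425544057144
stop stand -0.028069873567964435 0.06752592575187019
mill [0.44350047 0.0791382  0.162     ] [0.44154707 0.07276816 0.162     ]
[[-0.93  0.38 -0.  ]
 [ 0.38  0.93 -0.  ]
 [ 0.   -0.   -1.  ]]
-0.15 20 0 xz 0.94 [False, False, False, False]
-0.15 20 1 xz -0.94 [False, False, False, False]
-0.15 30 0 xz 0.87 [False, False, False, False]
-0.15 30 1 xz -0.87 [False, False, False, False]
-0.15 40 0 xz 0.77 [False, False, False, False]
-0.15 40 1 xz -0.77 [False, False, False,
[... 494 characters left out ...]
alse, False]
0.3 20 1 xz -0.94 [False, False, False, False]
0.3 30 0 xz 0.87 [False, False, False, False]
0.3 30 1 xz -0.87 [False, False, False, False]
0.3 40 0 xz 0.77 [False, False, False, False]
0.3 40 1 xz -0.77 [False, False, False, False]
0.3 50 0 xz 0.64 [False, False, False, False]
0.3 50 1 xz -0.64 [False, False, False, False]
0.6 20 0 xz 0.94 [False, False, True, False]
0.6 20 1 xz -0.94 [False, False, True, False]
0.6 30 0 xz 0.87 [False, False, True, False]
0.6 30 1 xz -0.87 [False, False, True, False]
0.6 40 0 xz 0.77 [False, False, True, False]
0.6 40 1 xz -0.77 [False, False, True, False]
0.6 50 0 xz 0.64 [False, False, True, True]
0.6 50 1 xz -0.64 [False, False, True, True]
```

```bash
cat >> h.py <<'E'
def quat(ps,a,fl=0):
    a_=np.radians(a);ps=np.radians(ps);z=np.array([np.cos(a_)*np.cos(ps),np.cos(a_)*np.sin(ps),-np.sin(a_)])
    y=np.array([-np.sin(ps),np.cos(ps),0])*(1 if fl else -1);x=np.cross(y,z)
    return R.from_matrix(np.c_[x,y,z]).as_quat()
V=(.668,.0423,-.173)
def S(x,y,z): return stand(V,[(x,y,z)])[0]
E
python3 - <<'E'
from cell import robot
from h import *
M=(.443,.077,.1)
pts=[M,S(-110,-55,100),S(-80,-55,100),S(0,-55,100),S(0,40,100)]
print(pts)
for a in (20,30,35,40,45,50):
  for ps in range(-90,91,15):
    r=[[robot.solve_ik(p,quat(ps,a,fl)) is not None for p in pts] for fl in (0,1)]
    print(a,ps,*[''.join('.X'[int(b)] for b in k) for k in r])
E
```

```text
[(0.443, 0.077, 0.1), array([0.55017439, 0.00705621, 0.1       ]), array([0.57972657, 0.00189206, 0.1       ]), array([ 0.65853239, -0.011879  ,  0.1       ]), array([0.67488553, 0.08170291, 0.1       ])]
20 -90 XXXXX XXXXX
20 -75 XXXXX XXXXX
20 -60 XXXXX XXXXX
20 -45 XXXXX XXXXX
20 -30 .XXXX .XXXX
20 -15 ...XX ...XX
20 0 ...XX ...XX
20 15 ...XX ...XX
20 30 ..XXX ..XXX
20 45 .XXXX .XXXX
20 60 XXXXX XXXXX
20 75 XXXXX XXXXX
20 90 XXXXX XXXXX
30 -90 XXXXX XXXXX
30 -75 XXXXX XXXXX
30 -60 XXXXX XXXXX
30 -45 XXXXX XXXXX
30 -30 .XXXX ..XXX
30 -15 ...XX ...XX
30 0 ...XX ...XX
30 15 ...XX ...XX
30 30 ..XXX ..XXX
30 45 .XXXX .XXXX
30 60 XXXXX XXXXX
30 75 XXXXX XXXXX
30 90 XXXXX XXXXX
35 -90 XXXXX XXXXX
35 -75 XXXXX XXXXX
35 -60 XXXXX XXXXX
35 -45 XXXXX XXXXX
35 -30 .XXXX .XXXX
35 -15 ...XX ...XX
35 0 ...XX ...XX
35 15 ...XX ...XX
35 30 ..XXX ..XXX
35 45 .XXXX .XXXX
35 60 XXXXX XXXXX
35 75 XXXXX XXXXX
35 90 XXXXX XXXXX
40 -90 XXXXX XXXXX
40 -75 XXXXX XXXXX
40 -60 XXXXX XXXXX
40 -45 XXXXX XXXXX
40 -30 .XXXX .XXXX
40 -15 ...XX ...XX
40 0 ...XX ...XX
40 15 ...XX ...XX
40 30 .XXXX .XXXX
40 45 .XXXX .XXXX
40 60 XXXXX XXXXX
40 75 XXXXX XXXXX
40 90 XXXXX XXXXX
45 -90 XXXXX XXXXX
45 -75 XXXXX XXXXX
45 -60 XXXXX XXXXX
45 -45 XXXXX XXXXX
45 -30 .XXXX .XXXX
45 -15 ..XXX ..XXX
45 0 ...XX ...XX
45 15 ..XXX ..XXX
45 30 .XXXX .XXXX
45 45 .XXXX .XXXX
45 60 XXXXX XXXXX
45 75 XXXXX XXXXX
45 90 XXXXX XXXXX
50 -90 XXXXX XXXXX
50 -75 XXXXX XXXXX
50 -60 XXXXX XXXXX
50 -45 XXXXX XXXXX
50 -30 .XXXX .XXXX
50 -15 .XXXX .XXXX
50 0 ..XXX ..XXX
50 15 ..XXX ..XXX
50 30 .XXXX .XXXX
50 45 .XXXX .XXXX
50 60 XXXXX XXXXX
50 75 XXXXX XXXXX
50 90 XXXXX XXXXX
```

```bash
python3 - <<'E'
from cell import robot
from h import *
M=np.array([.4425,.0765,.09]);A=35
z=lambda ps:R.from_quat(quat(ps,A)).as_matrix()[:,2]
s=robot.sense();print(s['q'])
up_=R.from_euler('z',0)
for n,p,q in [('raise',s['tcp_pos']+[0.05,-.15,.2],s['tcp_rot']),('hi',M-.11*z(60)+[0,0,.25],quat(60,A)),('pre',M-.11*z(60),quat(60,A)),('M',M,quat(60,A)),('hi75',M-.11*z(75)+[0,0,.25],quat(75,A)),('M75',M,quat(75,A)),('e60',S(-125,-55,110),quat(60,A)),('e45',S(-125,-55,110),quat(45,A)),('ent',S(-80,-55,97),quat(40,A)),('cor',S(0,-55,97),quat(20,A)),('bay',S(0,40,97),quat(10,A))]:
    r=robot.solve_ik(p,q);print(n,np.round(p,3),None if r is None else np.round(r,2))
E
```

```text
[-0.92280673  0.50164447 -0.42684355  1.55116753  0.22080539  1.13829602
 -0.21033319]
raise [0.294 0.452 0.45 ] [-0.65  0.17 -0.46  1.54  0.07  1.46  0.08]
hi [ 0.397 -0.002  0.403] [ 0.43 -0.1   0.23  2.23 -0.96  1.35  0.54]
pre [ 0.397 -0.002  0.153] [ 1.25  0.55 -0.64  2.39 -1.02  0.76  1.05]
M [0.442 0.076 0.09 ] [ 1.09  0.79 -0.74  2.39 -1.36  0.47  1.34]
hi75 [ 0.419 -0.011  0.403] [-0.06  0.1   0.72  2.06 -0.91  1.56  0.7 ]
M75 [0.442 0.076 0.09 ] [ 0.81  0.72 -0.45  2.24 -1.06  0.77  1.15]
e60 [0.535 0.01  0.11 ] [ 0.6   0.65 -0.16  2.16 -1.34  0.9   1.14]
e45 [0.535 0.01  0.11 ] [ 1.5   1.29 -1.32  2.3   1.43  0.25 -1.47]
ent [0.58  0.002 0.097] [ 1.42  1.32 -1.3   2.25  1.85  0.25 -1.93]
cor [ 0.659 -0.012  0.097] [ 0.94  0.88 -0.87  2.25  3.27  0.48  2.32]
bay [0.675 0.082 0.097] [ 0.6   0.87 -0.87  2.27  2.79  0.81  2.41]
```

```bash
cat > fit.py <<'E'
from cell import robot
from h import *
import json,time
rng=np.random.default_rng(0);D=[];t=time.time()
while len(D)<120 and time.time()-t<120:
    r,th=rng.uniform(.4,.8),rng.uniform(-.6,1.8);p=[r*np.cos(th),r*np.sin(th),rng.uniform(.08,.5)]
    q=quat(np.degrees(th)+rng.uniform(-90,90),rng.uniform(10,90),rng.integers(2))
    s=robot.solve_ik(p,q)
    if s is not None: D.append((list(map(float,s)),p,list(map(float,q))))
s=robot.sense();D.append((list(map(float,s['q'])),list(map(float,s['tcp_pos'])),list(map(float,s['tcp_rot']))))
print(len(D),time.time()-t);json.dump(D,open('D.json','w'))
E
cat > kin.py <<'E'
from h import *
import os
AX=[2,1,2,1,2,1,2]
def fk(P,Q):
    Q=np.atleast_2d(Q);P=np.asarray(P);T=R.from_rotvec(np.tile(P[:3],(len(Q),1)));p=np.tile(P[3:6],(len(Q),1))
    for i in range(7):
        w=P[6+6*i:9+6*i];T=T*R.from_rotvec(Q[:,i:i+1]*w/np.linalg.norm(w));
        p=p+T.apply(P[9+6*i:12+6*i])
    return p,T*R.from_rotvec(P[48:51])
if os.path.exists('P.npy'): P=np.load('P.npy')
E
cat > fit2.py <<'E'
from kin import *
import json,itertools
D=json.load(open('D.json'));Q=np.array([d[0] for d in D]);X=np.array([d[1] for d in D]);O=R.from_quat([d[2] for d in D])
def res(P):
    p,T=fk(P,Q);return np.r_[(p-X).ravel(),.3*(T.inv()*O).as_rotvec().ravel()]
best=None
for sg in itertools.product([1,-1],repeat=4):
  for off in (0,np.pi/2,np.pi,-np.pi/2):
    P=np.zeros(51);P[2]=off;P[5]=.3
    for i in range(7):
        P[6+6*i+AX[i]]=sg[i//2] if i%2==0 else 1
        P[11+6*i]=[0,.2,.2,.2,.2,.0,.25][i]
    P[50]=.01
    c=np.abs(res(P)).mean()
    r=least_squares(res,P,max_nfev=25)
    if best is None or r.cost<best.cost: best=r;print(sg,off,r.cost)
    if r.cost<1e-3: break
  if best.cost<1e-3: break
r=least_squares(res,best.x,max_nfev=200);print(r.cost,np.abs(r.fun).max());np.save('P.npy',r.x)
E
python3 fit.py && timeout 400 python3 fit2.py
```

```text
121 1.462897539138794
(1, 1, 1, 1) 0 19.227616889151907
(1, 1, 1, -1) 0 1.8812231029004441e-06
3.9348146367680166e-20 8.19349033065464e-11
```

```bash
cat > plan.py <<'E'
from kin import *
LO=np.array([-2.88,-.31,-1.54,.2,-1.41,.19,-2.57])+.03;HI=np.array([2.88,2.03,1.56,2.42,4.55,2.02,2.57])-.03
def err(Q,p,o):
    x,T=fk(P,Q);return np.c_[x-p,.3*(R.from_quat(np.tile(o,(len(Q),1)))*T.inv()).as_rotvec()*-1]
def ik(p,o,Q,it=25):
    Q=Q.copy()
    for _ in range(it):
        e=err(Q,p,o);J=np.stack([(err(Q+1e-6*np.eye(7)[i],p,o)-e)/1e-6 for i in range(7)],2)
        d=np.linalg.solve(J@J.transpose(0,2,1)+1e-6*np.eye(6),e[:,:,None])
        Q=np.clip(Q-np.clip((J.transpose(0,2,1)@d)[:,:,0],-.4,.4),LO,HI)
    return Q[np.abs(err(Q,p,o)).max(1)<2e-4]
def pts(Q): # joint frames positions
    Q=np.atleast_2d(Q);T=R.from_rotvec(np.tile(P[:3],(len(Q),1)));p=np.tile(P[3:6],(len(Q),1));o=[p]
    for i in range(7):
        w=P[6+6*i:9+6*i];T=T*R.from_rotvec(Q[:,i:i+1]*w/np.linalg.norm(w));p=p+T.apply(P[9+6*i:12+6*i]);o.append(p)
    return np.stack(o,1)
E
cat > dp.py <<'E'
from plan import *
import sys
print('frames at zero',pts(np.zeros(7))[0].round(3).tolist())
M=np.array([.4425,.0765,.09])
rng=np.random.default_rng(1)
E0=S(-125,-55,112)
path=[(M,(30,80)),(M+[0,0,.022],(30,85))]+[(M+[0,0,.022]+t*(E0-M-[0,0,.022]),(-60,85)) for t in(.33,.66,1)]+[(S(x,-55,z),(-50,r)) for x,z,r in((-103,105,55),(-80,98,55),(-60,98,50),(-40,98,45),(-20,98,40),(0,98,35))]+[(S(0,y,98),(-40,30)) for y in(-31,-7,17,40)]
for A in (30,40):
 for fl in (0,1):
  L=[]
  for k,(p,(a,b)) in enumerate(path):
    qs=[];ys=[]
    for ps in np.arange(-60,91,7.5):
        if not a<=ps+10<=b+10: continue
        st=rng.uniform(LO,HI,(60,7))
        if L and len(L[-1][0]): 
            c=L[-1][0];st=np.r_[st,c[rng.integers(len(c),size=60)]]
        s=ik(p,quat(ps,A,fl),st)
        if len(s):
            z=pts(s)[:,:,2];s=s[(z[:,3:].min(1)>.08)]
        qs.append(s);ys+= [ps]*len(s)
    qs=np.concatenate(qs);L.append((qs,np.array(ys)))
  cost=np.zeros(len(L[0][0]));bp=[]
  for k in range(1,len(L)):
    d=np.abs(L[k][0][:,None]-L[k-1][0][None]);mx=d.max(2)
    c=cost[None]+mx+10*np.maximum(mx-.5,0)**2
    j=c.argmin(1);bp.append(j);cost=c[np.arange(len(j)),j]
  if not len(cost): print(A,fl,'none');continue
  i=cost.argmin();seq=[i]
  for j in bp[::-1]: seq.append(j[seq[-1]])
  seq=seq[::-1]
  print(A,fl,'cost',cost.min().round(2),[len(l[0]) for l in L])
  q=np.array([l[0][s] for l,s in zip(L,seq)]);y=[l[1][s] for l,s in zip(L,seq)]
  np.save(f'q_{A}_{fl}.npy',q);np.save(f'y_{A}_{fl}.npy',y)
  for a_,b_ in zip(y,q): print(a_,b_.round(2))
E
time timeout 570 python3 dp.py
```

```text
frames at zero [[0.0, -0.0, -0.32], [-0.0, -0.081, 0.346], [0.0, -0.015, 0.47], [-0.0, 0.309, 0.852], [0.0, -0.027, 1.207], [-0.0, 0.041, 1.323], [0.0, -0.027, 1.488], [-0.0, -0.027, 1.663]]
30 0 cost 2.14 [51, 253, 409, 448, 533, 329, 505, 592, 771, 914, 1061, 903, 896, 884, 912]
60.0 [ 1.58  1.49 -1.3   2.37  1.06  0.36 -0.82]
60.0 [ 1.59  1.47 -1.35  2.38  1.02  0.38 -0.84]
52.5 [ 1.64  1.7  -1.47  2.38  1.45  0.57 -1.25]
45.0 [ 1.62  1.63 -1.44  2.38  1.68  0.48 -1.53]
37.5 [ 1.61  1.71 -1.48  2.38  1.93  0.57 -1.79]
37.5 [ 1.51  1.42 -1.31  2.33  2.19  0.27 -2.18]
30.0 [ 1.47  1.53 -1.34  2.35  2.45  0.48 -2.45]
30.0 [ 1.44  1.51 -1.34  2.31  2.43  0.46 -2.45]
30.0 [ 1.41  1.51 -1.35  2.27  2.41  0.44 -2.44]
30.0 [ 1.38  1.51 -1.35  2.22  2.37  0.43 -2.41]
30.0 [ 1.35  1.5  -1.35  2.18  2.33  0.42 -2.37]
30.0 [ 1.31  1.55 -1.38  2.19  2.37  0.49 -2.4 ]
30.0 [ 1.27  1.58 -1.4   2.2   2.4   0.55 -2.43]
30.0 [ 1.22  1.63 -1.43  2.2   2.43  0.62 -2.44]
30.0 [ 1.18  1.68 -1.46  2.2   2.44  0.69 -2.43]
30 1 cost 2.3 [44, 231, 391, 450, 506, 385, 554, 645, 868, 1089, 1177, 996, 1023, 9
[... 1742 characters left out ...]
4  0.77  0.64  2.54]
67.5 [ 1.45  1.3  -1.4   2.23  0.78  0.55  2.46]
60.0 [ 1.45  1.25 -1.36  2.23  0.8   0.44  2.37]
52.5 [ 1.43  1.18 -1.31  2.22  0.83  0.32  2.25]
52.5 [ 1.4   1.24 -1.32  2.17  0.92  0.37  2.19]
52.5 [ 1.37  1.27 -1.32  2.11  0.93  0.39  2.19]
45.0 [ 1.36  1.3  -1.35  2.15  1.35  0.37  1.7 ]
37.5 [ 1.32  1.27 -1.33  2.17  1.76  0.35  1.19]
37.5 [ 1.29  1.25 -1.31  2.13  1.7   0.33  1.24]
30.0 [ 1.28  1.41 -1.42  2.14  1.98  0.56  0.96]
30.0 [ 1.24  1.43 -1.44  2.15  2.04  0.61  0.89]
30.0 [ 1.18  1.38 -1.4   2.15  2.11  0.59  0.76]
30.0 [ 1.11  1.34 -1.37  2.15  2.18  0.58  0.63]
30.0 [ 1.07  1.39 -1.41  2.15  2.2   0.66  0.63]
real	4m41.429s
user	4m31.808s
sys	0m1.127s
```

```bash
cat >> plan.py <<'E'
def elbow_wrist(Q):
    Q=np.atleast_2d(Q);T=R.from_rotvec(np.tile(P[:3],(len(Q),1)));T=T*R.from_rotvec(np.zeros((len(Q),3)))
    w=lambda i:P[6+6*i:9+6*i]/np.linalg.norm(P[6+6*i:9+6*i])
    for i in range(2): T=T*R.from_rotvec(Q[:,i:i+1]*w(i))
    e=np.array([0,0,.346])+T.apply(np.tile([0,0,.506],(len(Q),1)))
    for i in range(2,4): T=T*R.from_rotvec(Q[:,i:i+1]*w(i))
    return e,e+T.apply(np.tile([0,0,.471],(len(Q),1)))
E
python3 - <<'E'
from plan import *
print(P[:3].round(3),[ (P[6+6*i:9+6*i]/np.linalg.norm(P[6+6*i:9+6*i])).round(2).tolist() for i in range(7)])
for n in ('30_1','40_1'):
  q=np.load(f'q_{n}.npy');e,w=elbow_wrist(q);x,T=fk(P,q)
  print(n);print(np.c_[e,w,np.linalg.norm(w-x,axis=1)].round(3))
from cell import robot
print(elbow_wrist(robot.sense()['q']))
E
```

```text
[0.45  1.476 0.888] [[0.66, -0.75, -0.09], [0.74, 0.62, 0.25], [0.66, -0.75, -0.09], [0.74, 0.62, 0.25], [0.66, -0.75, -0.09], [0.74, 0.62, 0.25], [0.66, -0.75, -0.09]]
30_1
[[ 0.128  0.009 -0.143 -0.109  0.364  0.056  0.622]
 [ 0.126 -0.051 -0.141 -0.134  0.305  0.025  0.626]
 [ 0.125 -0.099 -0.134 -0.132  0.268  0.011  0.649]
 [ 0.128 -0.121 -0.128 -0.133  0.247  0.006  0.681]
 [ 0.129 -0.09  -0.135 -0.14   0.267  0.012  0.73 ]
 [ 0.133 -0.094 -0.133 -0.132  0.269  0.008  0.744]
 [ 0.141 -0.108 -0.128 -0.12   0.263 -0.001  0.753]
 [ 0.136 -0.05  -0.139 -0.152  0.287  0.021  0.808]
 [ 0.147 -0.088 -0.13  -0.139  0.263 -0.     0.81 ]
 [ 0.152 -0.095 -0.127 -0.131  0.263 -0.011  0.823]
 [ 0.159 -0.103 -0.123 -0.121  0.262 -0.022  0.835]
 [ 0.168 -0.102 -0.12  -0.134  0.246 -0.024  0.839]
 [ 0.173 -0.093 -0.121 -0.149  0.237 -0.022  0.849]
 [ 0.168 -0.068 -0.126 -0.17   0.241 -0.015  0.868]
 [ 0.163 -0.043 -0.131 -0.19   0.244 -0.009  0.886]]
40_1
[[ 0.147 -0.122 -0.123 -0.128  0.25  -0.038  0.61 ]
 [ 0.148 -0.139 -0.118 -0.131  0.235 -0.055  0.619]
 [ 0.148 -0.159 -0.111 -0.12   0.225 -0.06   0.64 ]
 [ 0.151 -0.183 -0.101 -0.109  0.208 -0.065  0.662]
 [ 0.159 -0.208 -0.087 -0.098  0.186 -0.071  0.683]
 [ 0.16  -0.18  -0.099 -0.091  0.217 -0.07   0.704]
 [ 0.163 -0.16  -0.106 -0.082  0.24  -0.07   0.724]
 [ 0.161 -0.143 -0.112 -0.103  0.244 -0.061  0.761]
 [ 0.171 -0.152 -0.106 -0.115  0.22  -0.062  0.784]
 [ 0.178 -0.153 -0.103 -0.103  0.224 -0.07   0.795]
 [ 0.158 -0.082 -0.128 -0.143  0.27  -0.045  0.862]
 [ 0.158 -0.065 -0.13  -0.163  0.269 -0.04   0.875]
 [ 0.171 -0.078 -0.124 -0.168  0.241 -0.049  0.872]
 [ 0.184 -0.085 -0.118 -0.172  0.217 -0.055  0.871]
 [ 0.176 -0.056 -0.125 -0.193  0.225 -0.048  0.892]]
(array([[0.16940042, 0.43582044, 0.15260909]]), array([[-0.06661166,  0.33965185, -0.24348547]]))
```

```bash
sed -i 's/np.tile(\[0,0,.506\],(len(Q),1))/np.tile(.506*w(0),(len(Q),1))/; s/np.tile(\[0,0,.471\],(len(Q),1))/np.tile(.471*w(0),(len(Q),1))/' plan.py
python3 - <<'E'
from plan import *
for n in ('30_1','40_1'):
  q=np.load(f'q_{n}.npy');e,w=elbow_wrist(q);x,T=fk(P,q)
  print(n);print(np.c_[e,w,np.linalg.norm(w-x,axis=1)][::2].round(3))
from cell import robot
q=robot.sense()['q'];print(elbow_wrist(q))
for q in ([ 1.25,.55,-.64,2.39,-1.02,.76,1.05],[.81,.72,-.45,2.24,-1.06,.77,1.15],[.94,.88,-.87,2.25,3.27,.48,2.32],[.6,.87,-.87,2.27,2.79,.81,2.41]): print(elbow_wrist(q))
E
```

```text
30_1
[[ 0.012  0.502  0.407 -0.346  0.197  0.421  0.864]
 [ 0.014  0.503  0.295 -0.311  0.178  0.399  0.844]
 [-0.004  0.504  0.3   -0.319  0.168  0.399  0.915]
 [-0.054  0.497  0.266 -0.364  0.174  0.413  1.01 ]
 [-0.092  0.493  0.276 -0.381  0.147  0.414  1.06 ]
 [-0.126  0.48   0.249 -0.421  0.152  0.414  1.136]
 [-0.178  0.462  0.239 -0.428  0.103  0.414  1.142]
 [-0.217  0.452  0.281 -0.435  0.057  0.413  1.154]]
40_1
[[-0.071  0.491  0.246 -0.392  0.17   0.372  0.886]
 [-0.058  0.484  0.21  -0.39   0.181  0.351  0.904]
 [-0.065  0.463  0.154 -0.394  0.19   0.351  0.976]
 [-0.096  0.474  0.196 -0.438  0.198  0.365  1.07 ]
 [-0.119  0.468  0.196 -0.429  0.156  0.365  1.093]
 [-0.142  0.479  0.265 -0.448  0.136  0.365  1.148]
 [-0.191  0.459  0.25  -0.456  0.086  0.365  1.155]
 [-0.238  0.437  0.255 -0.463  0.039  0.365  1.169]]
(array([[-0.14686377, -0.19399815, -0.09765725]]), array([[-0.2209624 , -0.61487527,  0.10036507]]))
(array([[-0.08339638,  0.2509872 , -0.08537741]]), array([[-0.27828488,  0.22843235,  0.34281735]]))
(array([[-0.23005022,  0.24165743, -0.0344137 ]]), array([[-0.38601573,  0.17245059,  0.40459219]]))
(array([[-0.23001372,  0.31494271,  0.02360152]]), array([[-0.4105229 ,  0.08717637,  0.3942495 ]]))
(array([[-0.31919891,  0.21837573,  0.01971777]]), array([[-0.40725294, -0.05521955,  0.39285731]]))
```

```bash
sed -i 's/tile(.506/tile(-.506/; s/tile(.471/tile(-.471/' plan.py
python3 - <<'E'
from plan import *
for n in ('30_1','40_1'):
  q=np.load(f'q_{n}.npy');e,w=elbow_wrist(q);x,T=fk(P,q)
  print(n);print(np.c_[e,w,np.linalg.norm(w-x,axis=1)][::2].round(3))
from cell import robot
q=robot.sense()['q'];print(elbow_wrist(q))
for q in ([ 1.25,.55,-.64,2.39,-1.02,.76,1.05],[.81,.72,-.45,2.24,-1.06,.77,1.15],[.94,.88,-.87,2.25,3.27,.48,2.32],[.6,.87,-.87,2.27,2.79,.81,2.41]): print(np.round(elbow_wrist(q),3).tolist())
E
```

```text
30_1
[[-0.012 -0.502  0.285  0.346 -0.197  0.271  0.342]
 [-0.014 -0.503  0.397  0.311 -0.178  0.293  0.336]
 [ 0.004 -0.504  0.392  0.319 -0.168  0.293  0.334]
 [ 0.054 -0.497  0.426  0.364 -0.174  0.279  0.332]
 [ 0.092 -0.493  0.416  0.381 -0.147  0.278  0.331]
 [ 0.126 -0.48   0.443  0.421 -0.152  0.278  0.33 ]
 [ 0.178 -0.462  0.453  0.428 -0.103  0.278  0.33 ]
 [ 0.217 -0.452  0.411  0.435 -0.057  0.279  0.33 ]]
40_1
[[ 0.071 -0.491  0.446  0.392 -0.17   0.32   0.341]
 [ 0.058 -0.484  0.482  0.39  -0.181  0.341  0.339]
 [ 0.065 -0.463  0.538  0.394 -0.19   0.341  0.335]
 [ 0.096 -0.474  0.496  0.438 -0.198  0.327  0.335]
 [ 0.119 -0.468  0.496  0.429 -0.156  0.327  0.334]
 [ 0.142 -0.479  0.427  0.448 -0.136  0.327  0.335]
 [ 0.191 -0.459  0.442  0.456 -0.086  0.327  0.335]
 [ 0.238 -0.437  0.437  0.463 -0.039  0.327  0.335]]
(array([[0.14686377, 0.19399815, 0.78965725]]), array([[0.2209624 , 0.61487527, 0.59163493]]))
[[[0.083, -0.251, 0.777]], [[0.278, -0.228, 0.349]]]
[[[0.23, -0.242, 0.726]], [[0.386, -0.172, 0.287]]]
[[[0.23, -0.315, 0.668]], [[0.411, -0.087, 0.298]]]
[[[0.319, -0.218, 0.672]], [[0.407, 0.055, 0.299]]]
```

```bash
cat > dp2.py <<'E'
from plan import *
from cell import robot
A,fl=35,1
M=np.array([.4425,.0765,.09]);rng=np.random.default_rng(1)
zd=R.from_quat(quat(70,A)).as_matrix()[:,2]
E0=S(-125,-55,112)
path=[(M-.1*zd+[0,0,.2],(60,85)),(M-.1*zd+[0,0,.02],(60,85)),(M,(60,85)),(M+[0,0,.022],(45,85))]+[(M+[0,0,.022]+t*(E0-M-[0,0,.022]),(0,85)) for t in(.33,.66,1)]+[(S(x,-55,z),(-30,r)) for x,z,r in((-103,105,55),(-80,98,50),(-60,98,45),(-40,98,40),(-20,98,35),(0,98,30))]+[(S(0,y,98),(-30,25)) for y in(-31,-7,17,40)]
L=[]
for k,(p,(a,b)) in enumerate(path):
    qs=[];ys=[]
    for ps in np.arange(a,b+1,5):
        st=rng.uniform(LO,HI,(80,7))
        if k and len(L[-1][0]): c=L[-1][0];st=np.r_[st,c[rng.integers(len(c),size=80)]]
        s=ik(p,quat(ps,A,fl),st,18)
        if len(s):
            e,w=elbow_wrist(s);s=s[(e[:,2]>.33)&(w[:,2]>.15)]
        qs.append(s);ys+=[ps]*len(s)
    L.append((np.concatenate(qs),np.array(ys)))
def own(k):
    q,y=L[k];e,_=elbow_wrist(q);return .6*np.maximum(.55-e[:,2],0)+.004*np.abs(y+10)*(k>8)+.3*np.maximum(0,.15-np.minimum(q-LO,HI-q)[:,[0,1,2,4,6]].min(1))
cost=own(0);bp=[]
for k in range(1,len(L)):
    mx=np.abs(L[k][0][:,None]-L[k-1][0][None]).max(2);c=cost[None]+mx+10*np.maximum(mx-.4,0)**2
    j=c.argmin(1);bp.append(j);cost=c[np.arange(len(j)),j]+own(k)
i=cost.argmin();seq=[i]
for j in bp[::-1]: seq.append(j[seq[-1]])
seq=seq[::-1];print(cost.min(),[len(l[0]) for l in L])
q=np.array([l[0][s] for l,s in zip(L,seq)]);y=np.array([l[1][s] for l,s in zip(L,seq)])
np.savez('plan.npz',q=q,y=y,p=np.array([p for p,_ in path]))
e,w=elbow_wrist(q)
for k in range(len(q)): print(y[k],q[k].round(2),e[k].round(2),w[k].round(2))
q0=robot.sense()['q'];T=np.linspace(0,1,11)[:,None];Q=q0+T*(q[0]-q0);e,w=elbow_wrist(Q);print(np.c_[fk(P,Q)[0],e,w].round(2))
E
time timeout 500 python3 dp2.py
```

```text
46.94330707803848 [84, 538, 383, 432, 542, 633, 699, 220, 369, 605, 1001, 1497, 1544, 1449, 1454, 1420, 1429]
80 [ 1.41  0.31 -0.94  2.05 -0.69  1.3  -2.54] [ 0.03 -0.15  0.83] [ 0.39 -0.26  0.55]
80 [ 1.13  0.62 -0.65  2.15 -0.66  0.97 -2.29] [ 0.12 -0.27  0.76] [ 0.39 -0.26  0.37]
85 [ 0.93  0.81 -0.64  2.13 -0.68  0.77 -2.25] [ 0.22 -0.3   0.69] [ 0.44 -0.18  0.29]
85 [ 0.96  0.77 -0.68  2.13 -0.67  0.79 -2.29] [ 0.2  -0.29  0.71] [ 0.44 -0.18  0.31]
85 [ 0.97  0.81 -0.69  2.04 -0.59  0.83 -2.37] [ 0.21 -0.3   0.69] [ 0.47 -0.21  0.31]
85 [ 0.99  0.86 -0.72  1.95 -0.51  0.87 -2.45] [ 0.21 -0.32  0.68] [ 0.5  -0.23  0.31]
85 [ 1.01  0.92 -0.77  1.86 -0.41  0.91 -2.54] [ 0.21 -0.34  0.65] [ 0.53 -0.25  0.31]
-30 [ 0.28  0.82 -0.88  2.39  2.06  1.4  -1.09] [ 0.36 -0.1   0.69] [0.32 0.17 0.31]
-25 [ 0.42  0.9  -0.95  2.38  2.21  1.41 -0.98] [ 0.36 -0.16  0.66] [0.33 0.14 0.3 ]
-20 [ 0.47  0.88 -0.92  2.38  2.32  1.3  -0.92] [ 0.35 -0.18  0.67] [0.34 0.12 0.3 ]
-15 [ 0.54  0.87 -0.91  2.37  2.43  1.2  -0.86] [ 0.33 -0.2   0.67] [0.36 0.09 0.3 ]
-15 [ 0.54  0.87 -0.89  2.33  2.43  1.16 
[... 438 characters left out ...]
 -0.17  0.64] [0.4  0.15 0.3 ]
[[ 0.24  0.6   0.25  0.15  0.19  0.79  0.22  0.61  0.59]
 [ 0.31  0.53  0.25  0.18  0.15  0.79  0.32  0.55  0.59]
 [ 0.35  0.46  0.25  0.2   0.1   0.8   0.41  0.47  0.58]
 [ 0.39  0.39  0.25  0.21  0.05  0.8   0.47  0.37  0.58]
 [ 0.41  0.32  0.26  0.21 -0.    0.81  0.52  0.27  0.58]
 [ 0.42  0.26  0.27  0.19 -0.05  0.81  0.54  0.17  0.57]
 [ 0.43  0.2   0.28  0.17 -0.09  0.81  0.54  0.06  0.57]
 [ 0.43  0.14  0.3   0.14 -0.12  0.82  0.53 -0.03  0.56]
 [ 0.43  0.09  0.31  0.1  -0.14  0.82  0.49 -0.12  0.56]
 [ 0.42  0.05  0.33  0.06 -0.15  0.82  0.44 -0.2   0.55]
 [ 0.41 -0.    0.35  0.03 -0.15  0.83  0.39 -0.26  0.55]]
real	1m17.156s
user	1m9.513s
sys	0m0.622s
```

```bash
sed -e 's/^A,fl=35,1/import sys\nA,fl=37,int(sys.argv[1]);SD=np.r_[np.load(f"q_40_{fl}.npy"),np.load(f"q_30_{fl}.npy")]/' -e 's/st=rng.uniform(LO,HI,(80,7))/st=np.r_[rng.uniform(LO,HI,(40,7)),SD,np.clip(SD+rng.normal(0,.15,SD.shape),LO,HI)]/' -e 's/(60,85)/(55,80)/g; s/(0,85)/(25,80)/; s/(-30,r)/(5,r)/; s/(-30,25)/(0,28)/; s/>.33)/>.36)/' -e "s/plan.npz/plan'+str(fl)+'.npz/" dp2.py > dp3.py
(timeout 500 python3 dp3.py 1 >o1 2>&1 & timeout 500 python3 dp3.py 0 >o0 2>&1; wait); cat o1 o0
```

```text
70.13808252523008 [25, 392, 384, 461, 589, 666, 686, 592, 594, 634, 812, 825, 755, 725, 754, 745, 736]
70 [ 1.45  0.16 -0.9   2.14 -0.83  1.26 -2.54] [ 0.01 -0.08  0.85] [ 0.34 -0.24  0.56]
75 [ 1.1   0.54 -0.6   2.21 -0.76  0.93 -2.27] [ 0.12 -0.23  0.78] [ 0.36 -0.24  0.38]
80 [ 0.9   0.75 -0.59  2.19 -0.83  0.72 -2.18] [ 0.22 -0.27  0.72] [ 0.41 -0.17  0.3 ]
80 [ 0.92  0.7  -0.62  2.19 -0.81  0.75 -2.23] [ 0.2  -0.26  0.73] [ 0.41 -0.17  0.32]
80 [ 0.94  0.75 -0.65  2.11 -0.71  0.77 -2.32] [ 0.2  -0.28  0.72] [ 0.44 -0.19  0.32]
80 [ 0.96  0.79 -0.67  2.02 -0.63  0.8  -2.4 ] [ 0.21 -0.3   0.7 ] [ 0.47 -0.22  0.32]
80 [ 1.02  0.87 -0.76  1.92 -0.47  0.82 -2.54] [ 0.2  -0.33  0.67] [ 0.51 -0.24  0.32]
30 [ 1.38  1.22 -1.29  2.39  2.47  0.41  0.4 ] [ 0.09 -0.47  0.52] [ 0.34 -0.12  0.32]
30 [ 1.34  1.2  -1.25  2.34  2.51  0.38  0.35] [ 0.11 -0.46  0.53] [ 0.36 -0.13  0.31]
20 [ 1.25  1.22 -1.27  2.36  2.61  0.62  0.11] [ 0.15 -0.45  0.52] [ 0.36 -0.09  0.31]
10 [ 1.12  1.19 -1.25  2.37  2.63  0.84 -0.12] [ 0.2  -0.42  0.54] [ 0.37 -0.04  0.31]
5 [ 1.03  1.16 -1.22  2.34  2.61  0.92 -
[... 2118 characters left out ...]
1 -0.48  0.47] [ 0.43 -0.17  0.31]
5 [-0.84  1.    1.03  2.39  3.64  1.06  0.61] [0.28 0.32 0.62] [ 0.36 -0.01  0.29]
5 [-0.84  1.02  1.05  2.34  3.67  1.05  0.56] [0.29 0.32 0.61] [ 0.38 -0.02  0.29]
5 [-0.89  1.02  1.04  2.34  3.64  1.    0.55] [0.27 0.33 0.61] [0.38 0.01 0.29]
5 [-0.94  1.01  1.03  2.33  3.61  0.95  0.53] [0.25 0.35 0.61] [0.38 0.03 0.29]
5 [-0.99  1.01  1.03  2.32  3.58  0.9   0.52] [0.23 0.36 0.62] [0.39 0.05 0.29]
5 [-1.04  1.01  1.02  2.3   3.56  0.85  0.5 ] [0.22 0.37 0.62] [0.39 0.07 0.29]
this script no longer has the robot
Exception ignored in: <_io.TextIOWrapper mode='rw' encoding='UTF-8'>
Traceback (most recent call last):
BrokenPipeError: [Errno 32] Broken pipe
```

```bash
sed -e 's/^from cell.*//' -e 's/^q0=robot.*//' -e 's/A,fl=37,int(sys.argv\[1\])/A,fl=int(sys.argv[1]),1/' -e 's/path=\[(M-.1\*zd+\[0,0,.2\],(55,80)),(M-.1\*zd+\[0,0,.02\],(55,80)),/path=[(M-.1*zd,(55,90)),(M-.05*zd,(55,90)),/' -e 's/(M,(55,80))/(M,(55,90))/' -e 's/>.36)/>.3)/' -e "s/'+str(fl)+'/'+str(A)+'/" dp3.py > dp4.py
(timeout 300 python3 dp4.py 34 >o1 2>&1 & timeout 300 python3 dp4.py 38 >o0 2>&1; wait); cat o1 o0
```

```text
4.4286776973913415 [74, 590, 572, 538, 554, 636, 715, 459, 628, 583, 747, 821, 809, 769, 762, 765, 779]
60 [ 1.79  1.41 -1.49  2.35  0.76  0.62  2.52] [-0.11 -0.49  0.43] [ 0.29 -0.25  0.35]
60 [ 1.67  1.41 -1.4   2.37  0.9   0.49  2.4 ] [-0.05 -0.5   0.43] [ 0.3  -0.21  0.32]
60 [ 1.53  1.38 -1.3   2.38  1.07  0.32  2.24] [ 0.02 -0.5   0.44] [ 0.32 -0.16  0.29]
60 [ 1.55  1.39 -1.37  2.39  1.07  0.39  2.18] [ 0.01 -0.5   0.44] [ 0.32 -0.17  0.31]
55 [ 1.54  1.34 -1.34  2.36  1.1   0.31  2.11] [ 0.02 -0.49  0.46] [ 0.33 -0.17  0.31]
50 [ 1.51  1.28 -1.3   2.33  1.15  0.22  2.  ] [ 0.03 -0.48  0.49] [ 0.34 -0.18  0.31]
45 [ 1.5   1.3  -1.32  2.3   1.42  0.23  1.7 ] [ 0.03 -0.49  0.48] [ 0.35 -0.19  0.31]
40 [ 1.49  1.41 -1.36  2.3   1.84  0.34  1.28] [ 0.04 -0.5   0.43] [ 0.36 -0.17  0.31]
35 [ 1.43  1.37 -1.32  2.3   2.2   0.35  0.85] [ 0.07 -0.49  0.45] [ 0.37 -0.15  0.3 ]
30 [ 1.36  1.3  -1.28  2.3   2.51  0.39  0.44] [ 0.1  -0.48  0.48] [ 0.37 -0.14  0.3 ]
15 [ 1.22  1.31 -1.28  2.36  2.7   0.77  0.04] [ 0.17 -0.46  0.48] [ 0.36 -0.07  0.3 ]
5 [ 1.06  1.25 -1.24  2.35  2.7   0.99 
[... 1326 characters left out ...]
] [ 0.38 -0.14  0.32]
30 [ 1.3   1.19 -1.25  2.29  2.42  0.36  0.41] [ 0.12 -0.45  0.54] [ 0.38 -0.13  0.32]
15 [ 1.18  1.21 -1.28  2.34  2.57  0.72  0.05] [ 0.18 -0.44  0.52] [ 0.38 -0.06  0.32]
10 [ 1.11  1.2  -1.26  2.32  2.57  0.81 -0.06] [ 0.21 -0.42  0.53] [ 0.39 -0.04  0.32]
5 [ 1.04  1.18 -1.25  2.29  2.55  0.9  -0.14] [ 0.24 -0.4   0.54] [ 0.41 -0.02  0.32]
0 [ 0.9   1.15 -1.22  2.28  2.51  1.03 -0.28] [ 0.29 -0.36  0.55] [0.41 0.03 0.32]
0 [ 0.84  1.15 -1.22  2.27  2.49  1.07 -0.31] [ 0.31 -0.34  0.55] [0.41 0.05 0.32]
0 [ 0.78  1.15 -1.22  2.25  2.47  1.11 -0.33] [ 0.33 -0.32  0.55] [0.41 0.08 0.32]
0 [ 0.72  1.15 -1.22  2.24  2.45  1.14 -0.34] [ 0.35 -0.3   0.55] [0.42 0.1  0.32]
```

```bash
cat > ex.py <<'E'
from plan import *
Z=np.load('plan34.npz');PQ,PY=Z['q'],Z['y'];A=34
def pose(p,yaw,seed):
    s=ik(np.array(p),quat(yaw,A,1),np.atleast_2d(seed),40)
    assert len(s),('ik',p,yaw);return s[0]
E
python3 - <<'E'
from ex import *
q0=np.array([-0.923,0.501,-0.427,1.55,0.221,1.138,-0.21]);pre=PQ[0]
def show(Q):
    x,T=fk(P,Q);cam=x+T.apply([.085,0,-.123]);tip=x+T.apply([0,0,.019]);e,w=elbow_wrist(Q);return np.c_[x,tip[:,2],cam[:,2],e,w]
via=pre.copy();via[1]=.75
T=np.linspace(0,1,11)[:,None]
np.set_printoptions(suppress=True,linewidth=160)
print(show(q0+T*(via-q0)).round(2));print(show(via+T[::2]*(pre-via)).round(2))
# interpolation deviation
for k in range(len(PQ)-1):
    m=fk(P,(PQ[k]+PQ[k+1])/2);a=fk(P,PQ[k]);b=fk(P,PQ[k+1]);print(k,((m[0]-(a[0]+b[0])/2)[0]*1000).round(1),np.degrees(np.arcsin(-m[1].as_matrix()[0,2,2])).round(1),end=' | ')
E
```

```text
[[ 0.24  0.6   0.25  0.23  0.37  0.15  0.19  0.79  0.22  0.62  0.59]
 [ 0.34  0.53  0.21  0.19  0.34  0.2   0.15  0.78  0.32  0.55  0.56]
 [ 0.4   0.44  0.18  0.16  0.31  0.25  0.1   0.78  0.41  0.46  0.53]
 [ 0.45  0.35  0.16  0.14  0.29  0.27  0.03  0.77  0.47  0.37  0.5 ]
 [ 0.48  0.26  0.14  0.12  0.27  0.28 -0.05  0.76  0.5   0.26  0.48]
 [ 0.49  0.17  0.13  0.11  0.25  0.27 -0.12  0.76  0.51  0.16  0.47]
 [ 0.48  0.09  0.12  0.1   0.24  0.23 -0.2   0.75  0.5   0.06  0.46]
 [ 0.47  0.02  0.12  0.1   0.22  0.18 -0.26  0.74  0.47 -0.03  0.45]
 [ 0.44 -0.04  0.12  0.1   0.22  0.1  -0.31  0.73  0.42 -0.11  0.45]
 [ 0.42 -0.09  0.12  0.11  0.21  0.02 -0.34  0.72  0.36 -0.17  0.45]
 [ 0.38 -0.14  0.13  0.12  0.22 -0.07 -0.34  0.72  0.3  -0.21  0.46]]
[[ 0.38 -0.14  0.13  0.12  0.22 -0.07 -0.34  0.72  0.3  -0.21  0.46]
 [ 0.39 -0.11  0.13  0.11  0.2  -0.08 -0.38  0.67  0.29 -0.22  0.44]
 [ 0.4  -0.08  0.13  0.11  0.18 -0.09 -0.42  0.61  0.29 -0.23  0.42]
 [ 0.4  -0.06  0.13  0.12  0.17 -0.1  -0.45  0.55  0.29 -0.24  0.39]
 [ 0.41 -0.03  0.14  0.12  0.15 -0.1  -0.47  0.49  0.29 -0.25  0.37]
 [ 0.41 -0.    0.15  0.14  0.14 -0.11 -0.49  0.43  0.29 -0.25  0.35]]
0 [ 1.1 -0.8 -1.1] 34.2 | 1 [ 1.5 -1.  -1.4] 34.2 | 2 [0.1 0.3 0.1] 34.0 | 3 [ 0.1  0.1 -0.3] 34.0 | 4 [ 0.2  0.  -0.5] 34.1 | 5 [-0.3  0.2 -0.6] 34.1 | 6 [-3.   2.1 -2. ] 34.4 | 7 [-0.2 -1.  -1.8] 34.4 | 8 [-0.5 -0.9 -2.1] 34.4 | 9 [-1.1  0.2 -7.4] 35.5 | 10 [ 0.  -0.2 -2.7] 34.5 | 11 [-0.1  0.1 -0.3] 34.0 | 12 [ 0.4  0.  -1.1] 34.2 | 13 [ 0.2 -0.1 -0.1] 34.0 | 14 [ 0.2 -0.1 -0. ] 34.0 | 15 [ 0.2 -0.1  0. ] 34.0 |
```

```bash
python3 - <<'E'
from ex import *
q0=np.array([-0.923,0.501,-0.427,1.55,0.221,1.138,-0.21]);pre=PQ[0]
def show(Q):
    x,T=fk(P,Q);cam=x+T.apply([.085,0,-.123]);tip=x+T.apply([0,0,.019]);e,w=elbow_wrist(Q);return np.c_[x,tip[:,2],cam[:,2],e,w]
via=pre.copy();via[1]=.75
up=q0.copy();up[1]=0.1;up[3]=1.75;u2=via.copy();u2[1]=.1;u2[3]=2.1
T=np.linspace(0,1,6)[:,None]
np.set_printoptions(suppress=True,linewidth=160)
for a,b in((q0,up),(up,u2),(u2,via)): print(show(a+T*(b-a)).round(2))
E
```

```text
[[0.24 0.6  0.25 0.23 0.37 0.15 0.19 0.79 0.22 0.62 0.59]
 [0.24 0.59 0.28 0.26 0.4  0.12 0.16 0.81 0.2  0.59 0.62]
 [0.23 0.57 0.31 0.29 0.43 0.1  0.13 0.82 0.18 0.57 0.65]
 [0.23 0.55 0.34 0.32 0.46 0.08 0.1  0.83 0.17 0.54 0.68]
 [0.22 0.54 0.37 0.35 0.48 0.05 0.07 0.84 0.15 0.51 0.7 ]
 [0.21 0.52 0.39 0.37 0.5  0.03 0.04 0.85 0.13 0.48 0.72]]
[[ 0.21  0.52  0.39  0.37  0.5   0.03  0.04  0.85  0.13  0.48  0.72]
 [ 0.39  0.41  0.37  0.36  0.47  0.05  0.02  0.85  0.27  0.4   0.7 ]
 [ 0.52  0.24  0.36  0.34  0.44  0.05 -0.01  0.85  0.38  0.28  0.67]
 [ 0.57  0.05  0.35  0.33  0.43  0.04 -0.03  0.85  0.43  0.13  0.65]
 [ 0.56 -0.14  0.34  0.32  0.44  0.02 -0.05  0.85  0.43 -0.01  0.63]
 [ 0.49 -0.31  0.33  0.32  0.45 -0.01 -0.05  0.85  0.38 -0.15  0.61]]
[[ 0.49 -0.31  0.33  0.32  0.45 -0.01 -0.05  0.85  0.38 -0.15  0.61]
 [ 0.47 -0.29  0.28  0.26  0.4  -0.02 -0.11  0.84  0.36 -0.17  0.58]
 [ 0.44 -0.26  0.23  0.22  0.35 -0.04 -0.17  0.82  0.35 -0.19  0.55]
 [ 0.42 -0.23  0.19  0.17  0.3  -0.05 -0.23  0.79  0.33 -0.2   0.52]
 [ 0.4  -0.19  0.16  0.14  0.26 -0.06 -0.29  0.76  0.31 -0.21  0.49]
 [ 0.38 -0.14  0.13  0.12  0.22 -0.07 -0.34  0.72  0.3  -0.21  0.46]]
```

```bash
python3 - <<'E'
from ex import *
from cell import robot
import cv2
q0=np.array(robot.sense()['q']);pre=PQ[0]
via=pre.copy();via[1]=.75
up=q0.copy();up[1]=0.1;up[3]=1.75;u2=via.copy();u2[1]=.1;u2[3]=2.1
for q in(up,u2,via,pre):
    robot.set_joints(q.tolist());s=robot.sense();print(round(s['time'],2),s['tcp_pos'].round(4),np.linalg.norm(s['ft_force']).round(2))
print(fk(P,s['q'])[0],s['tcp_rot'])
im=robot.get_image('wrist');cv2.imwrite('pics/w1.png',im['frame'][...,::-1])
# mill axis in the wrist image: expected projection of mill top and foot
Tm=R.from_quat(s['tcp_rot']).as_matrix();H=np.array(im['hand_eye'])
for X in ((.4425,.0765,0),(.4425,.0765,.086),(.4425,.0765,.163)):
    c=np.linalg.inv(H)@np.r_[Tm.T@(np.array(X)-s['tcp_pos']),1];print(im['fx']*c[0]/c[2]+im['cx'],im['fy']*c[1]/c[2]+im['cy'])
E
```

```text
0.87 [0.2149 0.5157 0.3922] 0.85
3.92 [ 0.4887 -0.3065  0.3316] 1.13
5.0 [ 0.3847 -0.1401  0.1346] 1.05
5.79 [ 0.4148 -0.0026  0.146 ] 1.02
[[ 0.41482665 -0.00255809  0.14599206]] [-0.44166253  0.76513304  0.2333667   0.40625808]
297.96670048912773 104.02444269270191
299.68613441839574 212.90810412639286
301.519103577618 328.98141753141465
```

View pics/w1.png

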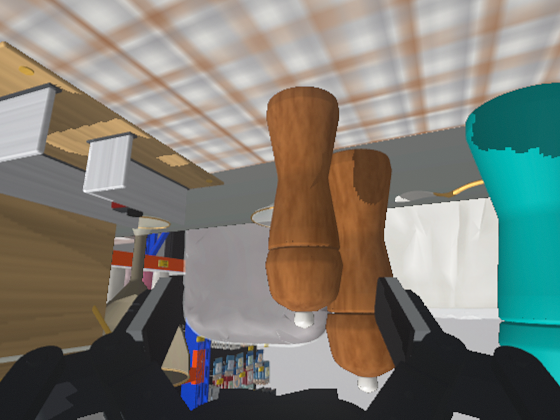

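```bash
python3 - <<'E'
from ex import *
from cell import robot
import cv2
M=np.array([.441,.0775,.09]);zd=R.from_quat(quat(60,A,1)).as_matrix()[:,2]
q=robot.sense()['q']
for d in (.06,.03,0):
    q=pose(M-d*zd,60,q);robot.set_joints(q.tolist())
s=robot.sense();f0=s['ft_force'];print(s['time'],s['tcp_pos'],f0.round(2))
robot.set_gripper(0.0,45);s=robot.sense();print(s['time'],s['grip_width'],s['ft_force'].round(2),s['tcp_pos'])
q=pose(M+[0,0,.024],60,q);print(q.round(2));robot.set_joints(q.tolist());s=robot.sense();print(s['time'],s['grip_width'],s['ft_force'].round(2),s['tcp_pos'])
a=robot.get_image('side')['frame'];b=robot.get_image('top')['frame']
cv2.imwrite('pics/g1.png',np.hstack([cv2.resize(a[140:300,170:370],(400,320),interpolation=3),cv2.resize(b[90:250,180:380],(400,320),interpolation=3)])[...,::-1])
cv2.imwrite('pics/g1side.png',a[...,::-1]);cv2.imwrite('pics/g1top.png',b[...,::-1])
E
```

```text
Traceback (most recent call last):
  File "ex.py", line 5, in pose
    assert len(s),('ik',p,yaw);return s[0]
           ~~~^^^
AssertionError: ('ik', array([0.42856444, 0.05596097, 0.10677579]), 60)
```

```bash
cat > ex.py <<'E'
from plan import *
Z=np.load('plan34.npz');PQ,PY=Z['q'],Z['y'];A=34
def pose(p,yaw,seed,k=None):
    rng=np.random.default_rng(0);sd=np.vstack([seed,PQ]+[np.clip(np.tile(seed if k is None else PQ[k],(60,1))+rng.normal(0,.12,(60,7)),LO,HI)])
    s=ik(np.array(p),quat(yaw,A,1),sd,40)
    s=s[elbow_wrist(s)[0][:,2]>.36]
    assert len(s),('ik',p,yaw)
    d=np.abs(s-seed).max(1)
    if d.min()>.5: raise Exception(('jump',d.min(),p,yaw))
    # stay near seed and near plan, away from limits
    c=d+.3*np.maximum(0,.1-np.minimum(s-LO,HI-s).min(1))*5
    if k is not None: c=c+.5*np.abs(s-PQ[k]).max(1)
    return s[c.argmin()]
E
python3 - <<'E'
from ex import *
from cell import robot
import cv2
M=np.array([.441,.0775,.09]);zd=R.from_quat(quat(60,A,1)).as_matrix()[:,2]
q=np.array(robot.sense()['q']);qs=[]
for d,k in ((.06,1),(.03,2),(0,2)):
    q=pose(M-d*zd,60,q,k);qs.append(q);print(q.round(2))
ql=pose(M+[0,0,.024],60,q,3);print(ql.round(2))
for q in qs: robot.set_joints(q.tolist())
s=robot.sense();f0=s['ft_force'];print(s['time'],s['tcp_pos'],f0.round(2))
robot.set_gripper(0.0,45);s=robot.sense();print(s['time'],s['grip_width'],s['ft_force'].round(2),s['tcp_pos'])
robot.set_joints(ql.tolist());s=robot.sense();print(s['time'],s['grip_width'],s['ft_force'].round(2),s['tcp_pos'])
a=robot.get_image('side')['frame'];b=robot.get_image('top')['frame']
cv2.imwrite('pics/g1.png',np.hstack([cv2.resize(a[140:300,170:370],(400,320),interpolation=3),cv2.resize(b[90:250,180:380],(400,320),interpolation=3)])[...,::-1])
cv2.imwrite('pics/g1side.png',a[...,::-1]);cv2.imwrite('pics/g1top.png',b[...,::-1])
E
```

```text
[ 1.7   1.38 -1.4   2.39  0.84  0.48  2.45]Traceback (most recent call last):
  File "<stdin>", line 7, in <module>
  File "ex.py", line 7, in pose
    assert len(s),('ik',p,yaw)
           ~~~^^^
AssertionError: ('ik', array([0.42856444, 0.05596097, 0.10677579]), 60)
```

```bash
sed -i 's/+.03;HI/+.012;HI/; s/2.57\])-.03/2.57])-.012/' plan.py; cat > grab.py <<'E'
from ex import *
from cell import robot
import cv2
M=np.array([.441,.0775,.09])
q=np.array(robot.sense()['q']);qs=[]
for d,k,y in ((.06,1,62),(.03,2,65),(0,2,66)):
    zd=R.from_quat(quat(y,A,1)).as_matrix()[:,2]
    q=pose(M-d*zd,y,q,k);qs.append(q);print(q.round(2))
ql=pose(M+[0,0,.024],66,q,3);print(ql.round(2))
for q in qs: robot.set_joints(q.tolist())
s=robot.sense();f0=s['ft_force'];print(s['time'],s['tcp_pos'],f0.round(2))
robot.set_gripper(0.0,45);s=robot.sense();print(s['time'],s['grip_width'],s['ft_force'].round(2),s['tcp_pos'])
robot.set_joints(ql.tolist());s=robot.sense();print(s['time'],s['grip_width'],s['ft_force'].round(2),s['tcp_pos'])
a=robot.get_image('side')['frame'];b=robot.get_image('top')['frame']
cv2.imwrite('pics/g1.png',np.hstack([cv2.resize(a[140:300,170:370],(400,320),interpolation=3),cv2.resize(b[90:250,180:380],(400,320),interpolation=3)])[...,::-1])
cv2.imwrite('pics/g1side.png',a[...,::-1]);cv2.imwrite('pics/g1top.png',b[...,::-1])
E
python3 grab.py
```

```text
[ 1.69  1.4  -1.42  2.36  0.81  0.53  2.49]
[ 1.61  1.45 -1.39  2.33  0.89  0.54  2.45]
[ 1.53  1.46 -1.35  2.32  0.96  0.49  2.4 ]
[ 1.55  1.47 -1.43  2.33  0.97  0.54  2.35]
6.8833 [0.44040676 0.07798342 0.09004629] [-0.39 -0.46 -0.05]
7.3583 0.5142677485366075 [-0.69 -2.    4.4 ] [0.44135552 0.07722024 0.09070199]
7.6083 0.5076900131907529 [ 1.51 -0.02 -3.89] [0.44097621 0.07713575 0.11382826]
```

View pics/g1.png

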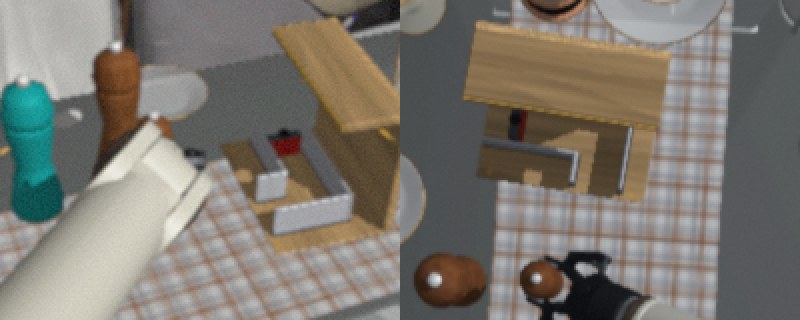

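```bash
python3 - <<'E'
from ex import *
import cv2
for f,z in(('top0',.162),('g1top',.185)):
    im=cv2.imread(f'pics/{f}.png').astype(int);r=im[205:245,230:275];m=(r.min(2)>150)&((r.max(2)-r.min(2))<40)
    n,l,st,ce=cv2.connectedComponentsWithStats(m.astype(np.uint8));
    for i in range(1,n):
        c=ce[i]+[230,205];print(f,st[i,4],c.round(1),ray('top',c,z).round(4))
# planned chain dry run
q=np.array([1.55,1.47,-1.43,2.33,.97,.54,2.35]);M=np.array([.441,.0775,.114]);E0=S(-125,-55,114)
W=[(M+t*(E0-M),y,k) for t,y,k in((.33,58,4),(.66,50,5),(1,45,6))]+[(S(x,-55,z),y,k) for x,z,y,k in((-114,112,42,7),(-103,107,40,7),(-90,98.5,37,8),(-80,98,35,8),(-70,98,32,9),(-60,98,30,9),(-50,98,22,10),(-40,98,15,10),(-20,98,5,11),(0,98,5,12))]+[(S(0,y,98),0,k) for y,k in((-43,13),(-31,13),(-7,14),(17,15),(28,16))]
L=[q]
for p,y,k in W: L.append(pose(p,y,L[-1],k))
L=np.array(L);np.save('chain.npy',L)
for k in range(len(W)):
    m=fk(P,(L[k]+L[k+1])/2)[0];a=fk(P,L[k])[0];b=fk(P,L[k+1])[0];print(W[k][1],L[k+1].round(2),np.abs(L[k+1]-L[k]).max().round(2),((m-(a+b)/2)[0]*1000).round(1))
E
```

```text
top0 37 [233.1 208.5] [0.4985 0.1202 0.162 ]
top0 57 [244.7 210.3] [0.4933 0.089  0.162 ]
top0 50 [257.4 211. ] [0.4911 0.0548 0.162 ]
top0 46 [269.8 212. ] [0.4882 0.0215 0.162 ]
top0 5 [230.8 213.6] [0.4848 0.1263 0.162 ]
top0 26 [231.1 222.4] [0.4612 0.1256 0.162 ]
top0 7 [235.7 221.9] [0.4625 0.1132 0.162 ]
top0 19 [242.1 221.1] [0.4645 0.0962 0.162 ]
top0 23 [259.7 222.3] [0.4608 0.0488 0.162 ]
top0 52 [269.8 224.9] [0.4535 0.0217 0.162 ]
top0 10 [249.  228.8] [0.4436 0.0776 0.162 ]
top0 18 [230.8 234.9] [0.4276 0.1265 0.162 ]
top0 7 [234.7 234.9] [0.4277 0.1159 0.162 ]
top0 18 [241.2 237.2] [0.4214 0.0985 0.162 ]
top0 7 [261.6 236.7] [0.4222 0.0441 0.162 ]
top0 50 [269.3 238.1] [0.4182 0.0235 0.162 ]
top0 5 [254.8 241.4] [0.4098 0.0623 0.162 ]
g1top 46 [232.8 209. ] [0.4954 0.1182 0.185 ]
g1top 59 [244.8 210.1] [0.4923 0.0867 0.185 ]
g1top 56 [257.6 211. ] [0.4898 0.053  0.185 ]
g1top 40 [270.  210.8] [0.4899 0.0205 0.185 ]
g1top 35 [232.1 222.3] [0.4606 0.1201 0.185 ]
g1top 13 [241.7 220.7] [0.4646 0.0949 0.185 ]
g1top 23 [271.3 223.8] [0.4557 0.0173 0.185 ]
g1top 10 [248.2 22
[... 742 characters left out ...]
3 [ 0.1 -0.4 -0.6]
30 [ 1.41  1.49 -1.39  2.3   2.26  0.53  0.8 ] 0.05 [-0.   0.1 -0.1]
22 [ 1.34  1.46 -1.37  2.34  2.51  0.67  0.43] 0.37 [-1.2 -0.1 -3.4]
15 [ 1.27  1.48 -1.38  2.36  2.59  0.85  0.28] 0.19 [ 0.   0.2 -1.2]
5 [ 1.12  1.4  -1.33  2.35  2.66  1.05 -0.01] 0.3 [-0.7 -0.2 -3.8]
5 [ 1.09  1.35 -1.3   2.31  2.66  1.   -0.05] 0.05 [-0.1  0.1 -0.3]
0 [ 0.98  1.31 -1.28  2.31  2.64  1.13 -0.19] 0.14 [ 0.   0.1 -1. ]
0 [ 0.94  1.28 -1.26  2.31  2.64  1.14 -0.24] 0.05 [-0.   0.  -0.1]
0 [ 0.85  1.22 -1.22  2.29  2.62  1.15 -0.33] 0.09 [-0.1  0.1 -0.4]
0 [ 0.75  1.16 -1.17  2.28  2.6   1.15 -0.42] 0.09 [-0.1  0.1 -0.6]
0 [ 0.73  1.17 -1.18  2.27  2.59  1.17 -0.41] 0.02 [ 0.1 -0.   0. ]
```

```bash
cat > go.py <<'E'
from ex import *
from cell import robot
import cv2
off=np.array([.003,.001,0])
M=np.array([.441,.0775,.114])+off;E0=S(-125,-55,114)
W=[(M+t*(E0-M),y,k) for t,y,k in((.33,58,4),(.66,50,5),(1,45,6))]+[(S(x,-55,z),y,k) for x,z,y,k in((-114,112,42,7),(-103,108,40,7),(-90,102,37,8),(-80,102,35,8),(-70,102,32,9),(-60,102,30,9),(-55,102,26,10),(-50,102,22,10),(-40,102,15,10),(-30,102,10,11),(-20,102,5,11),(0,102,5,12))]+[(S(0,y,102),0,k) for y,k in((-43,13),(-31,13),(-7,14))]+[(S(0,12,97),0,15)]
L=[np.array(robot.sense()['q'])]
for p,y,k in W: L.append(pose(p-off,y,L[-1],k))
f0=robot.sense()['ft_force']
for (p,y,k),q in zip(W,L[1:]):
    robot.set_joints(q.tolist());s=robot.sense();d=s['ft_force']-f0
    print(round(s['time'],2),y,((s['tcp_pos']-p+off)*1000).round(1),d.round(1))
    if np.linalg.norm(d)>14: print('STOP');break
a=robot.get_image('side')['frame'];b=robot.get_image('top')['frame']
cv2.imwrite('pics/b1.png',np.hstack([cv2.resize(a[140:300,200:400],(400,320),interpolation=3),cv2.resize(b[90:250,180:380],(400,320),interpolation=3)])[...,::-1])
E
python3 go.py
```

```text
7.98 58 [-0.2 -1.  -1.3] [ 0.  -0.6 -1.8]
8.29 50 [-1.  -0.  -1.2] [-0.2 -0.6 -1.6]
8.69 45 [-0.8  0.9 -0.4] [-0.1 -1.1 -1. ]
9.03 42 [-1.2  1.5 -0.1] [-0.8 -1.  -0.3]
9.28 40 [-0.7  0.7 -0.2] [ 0.3 -0.5  0.2]
9.54 37 [-0.8  1.1  0.1] [ 0.3 -0.7 -0.6]
9.79 35 [-0.7  0.4  0.1] [-0.4 -1.   0.1]
10.12 32 [-0.9  0.3 -0.3] [-0.3 -0.9 -0.3]
10.38 30 [-0.4  0.4 -0.1] [ 0.2 -0.6 -0.8]
10.62 26 [-1.1  1.8 -0.1] [-0.3 -1.4 -0.6]
10.88 22 [-0.8  1.3 -0.2] [ 0.3 -0.8 -1.2]
11.25 15 [-0.6  0.7 -0.5] [-0.7 -0.4 -0.6]
11.51 10 [-0.4  1.2 -0.6] [-0.4 -0.7 -1.2]
11.77 5 [-0.5  1.3 -0.5] [-1.1 -0.6 -0.4]
12.02 5 [ 0.6 -1.5 -0.1] [-0.1 -1.  -0.4]
12.29 0 [-1.   2.2 -0.3] [ 0.1 -0.6 -1.5]
12.54 0 [-0.3 -0.1 -0.1] [ 0.1 -1.1 -0.7]
12.79 0 [-0.1  0.8  0.1] [-0.4 -1.3 -0.6]
13.04 0 [-0.3  0.2 -0.4] [-0.5 -0.8  0.3]
```

View pics/b1.png

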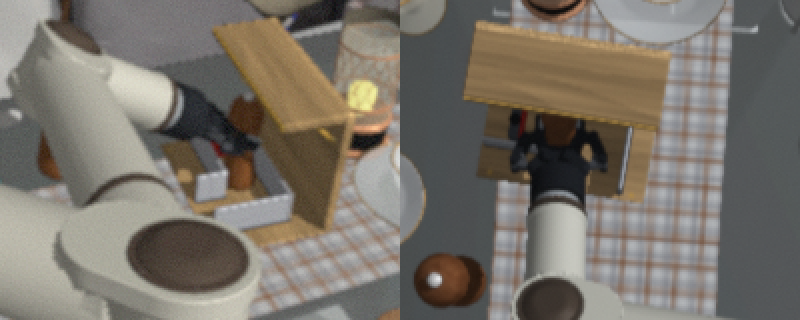

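```bash
cat > touch.py <<'E'
from ex import *
from cell import robot
off=np.array([.003,.001,0]);ey=S(0,1000,0)-S(0,0,0);ey/=np.linalg.norm(ey)
q=np.array(robot.sense()['q']);ys=[16,20,24,28,31]+list(np.arange(32,50,1.))
L=[]
for y in ys:
    s=ik(S(0,y,97)-off,quat(0,A,1),(L[-1] if L else q)[None],30);L.append(s[0])
def rd():
    return np.mean([(robot.hold(.02),robot.sense()['ft_force'])[1] for _ in range(3)],0)
f0=None;
for y,qq in zip(ys,L):
    robot.set_joints(qq.tolist());f=rd()
    if y<=28: f0=f;continue
    d=f-f0;s=robot.sense();print(round(s['time'],2),y,d.round(1),'Fy',(d@ey).round(2),((s['tcp_pos']+off-S(0,y,97))*1000).round(1))
    if d@ey<-2.5: print('CONTACT');break
    if np.linalg.norm(d)>10: print('?');break
np.savez('st.npz',q=qq,y=y,f0=f0)
E
python3 touch.py
```

```text
14.64 31 [ 0.2 -0.8  0.2] Fy -0.74 [-0.   0.1  0. ]
14.94 32.0 [-0.2 -1.   0.4] Fy -0.99 [ 0. -0.  0.]
15.24 33.0 [-0.1 -0.7  0.3] Fy -0.68 [ 0.  0. -0.]
15.54 34.0 [ 0.2 -1.  -0.4] Fy -0.94 [0.  0.1 0. ]
15.84 35.0 [ 0.2 -0.5 -0.1] Fy -0.44 [-0.   0.1  0. ]
16.14 36.0 [ 0.3 -1.   0.3] Fy -0.9 [0. 0. 0.]
16.44 37.0 [ 0.2 -0.3  0.6] Fy -0.24 [ 0.  0. -0.]
16.74 38.0 [-0.6 -0.4 -0.3] Fy -0.46 [0.  0.1 0. ]
17.04 39.0 [-0.  -0.8 -0.2] Fy -0.78 [ 0.  0. -0.]
17.34 40.0 [-0.5 -0.8  0.2] Fy -0.91 [-0.   0.1 -0. ]
17.64 41.0 [ 0.1 -0.6  0. ] Fy -0.56 [-0.   0.1  0. ]
17.94 42.0 [-0.2 -0.5 -0.6] Fy -0.53 [-0.   0.1 -0. ]
18.24 43.0 [ 0.1 -2.4  0.3] Fy -2.32 [ 0.2 -0.4  0. ]
18.54 44.0 [-0.  -5.4  1.6] Fy -5.28 [ 0.4 -0.9  0.1]
CONTACT
```

```bash
cat > low.py <<'E'
from ex import *
from cell import robot
off=np.array([.003,.001,0]);st=np.load('st.npz');f0=st['f0'];q=st['q']
ey=S(0,1000,0)-S(0,0,0);ey/=np.linalg.norm(ey)
def rd(): return np.mean([(robot.hold(.02),robot.sense()['ft_force'])[1] for _ in range(3)],0)
for z in [97,96,95.4]+list(np.arange(94.8,90,-.4)):
    q=ik(S(0,43.3,z)-off,quat(0,A,1),q[None],30)[0];robot.set_joints(q.tolist());d=rd()-f0
    print(z,round(robot.sense()['time'],2),d.round(1),(d@ey).round(1))
    if d[2]>4.5: break
np.savez('st2.npz',q=q,z=z)
E
python3 low.py
```

```text
97 18.84 [-0.6 -5.2  1. ] -5.2
96 19.14 [-0.5 -5.2  1.7] -5.2
95.4 19.44 [-0.1 -5.9  2.4] -5.9
94.8 19.74 [-1.  -5.6  2.4] -5.7
94.39999999999999 20.04 [-1.1 -5.9  3.7] -6.0
93.99999999999999 20.34 [-1.6 -5.9  4.4] -6.1
93.59999999999998 20.64 [-2.  -6.2  5.7] -6.5
```

```bash
cat > rel.py <<'E'
from ex import *
from cell import robot
import cv2
off=np.array([.003,.001,0]);st=np.load('st.npz');f0=st['f0'];q=np.load('st2.npz')['q']
ey=S(0,1000,0)-S(0,0,0);ey/=np.linalg.norm(ey)
def rd(): return np.mean([(robot.hold(.02),robot.sense()['ft_force'])[1] for _ in range(3)],0)
q=ik(S(0,42.9,93.8)-off,quat(0,A,1),q[None],30)[0];robot.set_joints(q.tolist());d=rd()-f0;print(d.round(1),(d@ey).round(1))
robot.set_gripper(.85);print(robot.sense()['grip_width'],(rd()-f0).round(1))
zd=R.from_quat(quat(0,A,1)).as_matrix()[:,2];p=S(0,42.9,93.8)-off
for dd in (.02,.05,.09,.13):
    s=ik(p-dd*zd,quat(0,A,1),np.vstack([q]+[np.clip(q+np.random.default_rng(i).normal(0,.05,7),LO,HI) for i in range(20)]),40)
    if not len(s): print('noik',dd);break
    q=s[np.abs(s-q).max(1).argmin()];robot.set_joints(q.tolist());x=robot.sense();print(round(x['time'],2),x['tcp_pos'].round(3),(x['ft_force']-f0).round(1),q.round(2))
a=robot.get_image('side')['frame'];b=robot.get_image('top')['frame'];w=robot.get_image('wrist')['frame']
cv2.imwrite('pics/r1.png',np.hstack([cv2.resize(a[140:300,200:400],(400,320),interpolation=3),cv2.resize(w,(400,320))])[...,::-1])
cv2.imwrite('pics/r1top.png',b[...,::-1])
E
python3 rel.py
```

```text
[-1.5 -5.6  5.1] -5.8
0.8483965876087193 [-0.2 -1.1  3.5]
21.63 [0.655 0.084 0.105] [ 0.1 -1.4  4.2] [ 0.83  1.55 -1.45  2.3   2.62  1.44 -0.04]
21.88 [0.631 0.084 0.122] [0.4 0.  3.4] [ 0.83  1.55 -1.49  2.36  2.59  1.49 -0.04]
noik 0.09
```

View pics/r1.png

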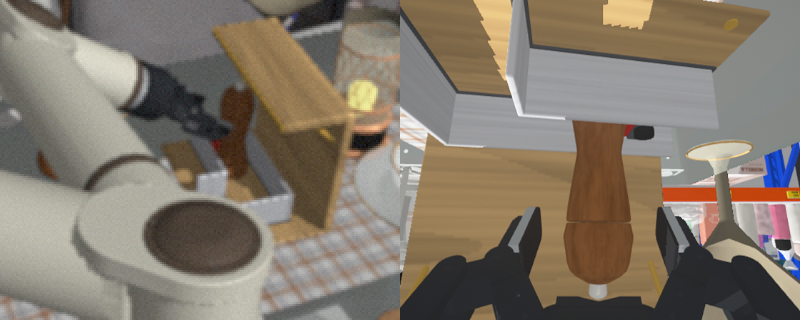

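```bash
cat > back.py <<'E'
from ex import *
from cell import robot
import cv2
s=robot.sense();q=np.array(s['q']);p=s['tcp_pos'];ex=S(1000,0,0)-S(0,0,0);ex/=np.linalg.norm(ex);rng=np.random.default_rng(0);best=None
for h in (.02,.04,.06):
  for b in (.05,.07):
    for t in (34,40,46,52):
      for y in (0,-10,10):
        c=ik(p-b*ex+[0,0,h],quat(y,t,1),np.vstack([q,np.clip(q+rng.normal(0,.08,(15,7)),LO,HI)]),30)
        for k in c:
            d=np.abs(k-q).max()
            if best is None or d<best[0]: best=(d,k,h,b,t,y)
print(best);q2=best[1]
Q=q+np.linspace(0,1,6)[:,None]*(q2-q);print(fk(P,Q)[0].round(3).tolist(),elbow_wrist(Q)[0][-1])
if best[0]<.4:
    robot.set_joints(q2.tolist());s=robot.sense();print(s['time'],s['tcp_pos'],s['ft_force'].round(1))
a=robot.get_image('side')['frame'];b=robot.get_image('top')['frame']
o=cv2.imread('pics/side0.png')[...,::-1]
cv2.imwrite('pics/r2.png',np.hstack([cv2.resize(x[170:270,280:360],(320,400),interpolation=cv2.INTER_CUBIC) for x in(o,a)])[...,::-1])
E
python3 back.py
```

```text
NoneTraceback (most recent call last):
  File "back.py", line 13, in <module>
    print(best);q2=best[1]
                   ~~~~^^^
TypeError: 'NoneType' object is not subscriptable
```

```bash
python3 - <<'E'
from cell import robot
import cv2,numpy as np
a=robot.get_image('side')['frame'];o=cv2.imread('pics/side0.png')[...,::-1]
cv2.imwrite('pics/r2.png',np.hstack([cv2.resize(x[170:270,280:360],(320,400),interpolation=cv2.INTER_CUBIC) for x in(o,a)])[...,::-1])
s=robot.sense();print(s['time'],s['ft_force'].round(1))
E
```

```text
22.0833 [-0.4  0.7  0.2]
```

View pics/r2.png

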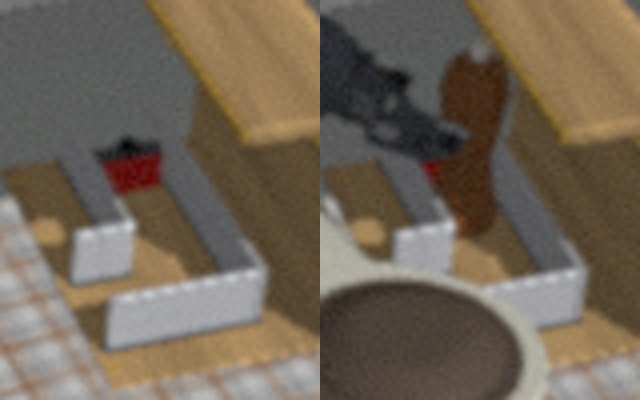

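```bash
python3 -c "
from cell import robot
print(robot.finish_job(), robot.sense()['time'])"
```

```text
the job is handed in; nothing more can be done
the job is handed in; nothing more can be done
```

The mill is in its bay, upright and against the end stop, and the job is handed in at about 22 s of the 42 s allowed.

I gripped the mill at its waist with the tool tilted 34°. I carried it upright through the entry gap, in under the canopy and sideways along the bay in slow steps. The push against the stop never passed about 6.5 N, well under the 15 N that would shift it. I then lowered the mill to the floor and opened the jaws.

**Last checks**
- **Side and wrist pictures:** after the release they show the mill standing upright behind the lip, next to the red stop.
- **Robot clear:** the wrist force read about zero, so nothing was being touched.
- **Other objects:** I kept clear of them and felt no unexpected contact. I did not compare before and after pictures of them.

**What did not agree or could not be checked**
- Contact came about 3 mm farther along the bay than the first pictures suggested. That is within my measuring error.
- The mill's line of contact with the stop, and most of the stop itself, were hidden in the last pictures. That the mill touches the stop, and that the stop did not move, rests on the force readings.
- I planned to back the gripper farther away, but the arm could not reach that pose. It stayed with its TCP about 50 mm behind the mill's axis, jaws open.

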